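Hold the polishing wheel heavy side down

ROBOT

A 6-joint arm with a two-finger parallel gripper is mounted at the origin on the work surface. World frame = base frame: x ahead of the robot, y to its left, z up, the work surface at z = 0. Lengths are in mm, angles in rad, forces in N, time in s.
With the tool pointing down it reaches from about 425 to 1125 mm from the base axis. Payload 14.9 kg.
Tool frame: the origin (TCP) lies on the centre line of the jaws, within the pads' length; the fingertips stand 25 mm ahead of it and the grasp point (between the pads) lies 6 mm ahead of it; z points along the fingers, y is the line along which they close (so a half turn about z gives the same grasp; the last joint's range is limited). The gripper opens to 91 mm and grips with 3 to 60 N. Pads are 32 mm wide; open, the fingers measure 118 mm over their backs; the gripper's body (76 mm by 178 mm) begins 60 mm behind the grasp point.
Start: joints at [1.121, 0.379, 1.734, -0, 1.028, -0.033], TCP at [283.394, 640.083, 238.932] pointing down, gripper open.
Joint ranges: [-2.77, 2.77], [-0.74, 2.19], [0, 2.66], [-1.06, 4.2], [0.31, 2.87], [-3.08, 3.08]. Speed limits (rad/s): [1.89, 1.89, 2.39, 3.14, 3.14, 3.14].

INTERFACE

Orientations are given as a unit quaternion [x, y, z, w].
In Python, from plant import robot gives the robot as it stands.
- The arm moves only by the tool servo_tool, never from a script. Its argument "targets" is text: rows parted by semicolons, each of 4 numbers parted by spaces: the shift along the world's x, y, z in m, then the turn about the world's z in rad. A call has exactly 5 rows; each row is the pose to reach, as a shift and turn from the pose commanded when the call began; what a row does not reach only later rows make up. A row lasts 1/8 s, in which the tool goes at most 62.5 mm and 10.7 degrees, less where a joint would pass 70% of its speed; a pose out of reach is approached as far as the arm can. A call with a gripper value outside its range is refused whole. "grip" is the gripper's target within -1 to 1 (shut at 1, half-way at 0, fully open at -1), set as the call begins (left out, the last holds). The fingers move at their own pace and stop on an object; the grip force is fixed at half the most. Time passes only in rows, so rows that repeat a pose let the fingers close, or fill a call up. It gives the time, the measured TCP pose, the force, the opening and the grip force at its end, in the units of the state.
- robot.state(): the state, without advancing time (a new reading comes with each control period).
- robot.get_image(name): name is "side" or "top"; returns (picture, depth): 480x640x3 uint8, red, green, blue; 480x640 float32, mm along the optical axis (not along the pixel's ray), 0 where there is no reading.
- robot.camera_params(name): a dict with "fx", "fy", "cx", "cy" (pixels), "rvec" (rotation vector, rad) and "tvec" (3), from world to camera coordinates, as OpenCV has them. Camera axes: x right, y down, z forward; pixel columns grow to the right and rows downward; lengths in mm; the calibration is good to about 2 mm. A picture is of the moment at which its call begins. camera_params takes no time and is no camera call.
- robot.hand_in(): hands the job in; it is judged then, once.
The state is a dict: "time": time; "qpos": joint angles; "dq": joint speeds; "tau": joint torques, N m; "tool_pos": TCP position; "eef_rot": TCP orientation; "ft_force": force on the tool from outside, world axes, zero at the start; "wrist_torque": the same for the moment, N m; "finger_gap": opening from 0.0 (shut) to 1.0 (fully open); "gripper_force": force on a finger pad.
Only numpy, scipy, OpenCV 4.12 (cv2) and the standard library are available. Lean on these libraries where they do the work, as an engineer would, in place of code of your own. Each camera call takes 0.05 s, during which the arm holds its last target. There are 200 camera calls.

TASK

Pull the carriage all the way out to its stop so that the polishing wheel comes out from under the dust hood, then pinch the wheel's rim and turn the wheel to and fro to feel which side is heavy. Turn the heavy side to the bottom and finish while still holding the wheel still by its rim like that, so that the light side on top can be marked. Leave the other things on the bench alone.

Things in the scene. Friction and masses are not known exactly. Their poses are not given: they have to be found in the camera images.
- stand: Grey balancing stand fixed to the bench. Base plate 200 mm (its x) by 440 mm (its y, -235 to +205), 12 mm thick. A dust hood (198 mm wide, open at its -y end, top 223 mm above the bench) covers it from y = +40 to +203. Origin on the bench surface, on the base's long centre line; y runs along the rails and points into the hood, z up.
- carriage (a joint): Travel of the aluminium carriage along the rails, in m: 0 is fully in under the hood, 0.17 is out against the stop. It moves along the stand's -y; dry friction about 3 N; it stays where it is left. At 0 the wheel's centre is at stand (0, +0.12), at 0.17 at stand (0, -0.05).
- handle (a point): Centre of the top of the carriage's handle, an upright black post 20 mm in diameter, standing from 33 to 130 mm above the bench, 140 mm from the wheel's centre along the stand's -y.
- wheel: Cream felt polishing wheel on a level axle: disc of radius 75 mm, 40 mm thick, on each face a steel flange of radius 30 mm, 4 mm proud. Origin at its centre, 115 mm above the bench, so the rim's top is at 190. Its y is the axle, parallel to the stand's y. Its z turns with it and points at a small rivet, seen 45 mm from the centre on both faces, which tells nothing of the heavy side.
- axle (a point): Middle of the axle (wheel's centre); does not turn. A hidden off-centre weight in the wheel, on another side each time, pulls with 0.27 to 0.36 N m when level with the axle. The bearings rub with a steady 0.42 N m, so the wheel stays wherever it is left. Bearing posts: 34 mm wide, 128 mm high, inner faces 45 mm either side of the wheel's middle. The wheel turns round and round.
- screwdriver: Bystander: screwdriver lying on the bench, beyond the stand.
- oil: Bystander: small white bottle, 40 mm in diameter and 90 mm tall, standing past the handle end of the stand.
- partsbox: Bystander: open blue plastic box, 90 by 70 by 35 mm, between the stand and the robot.

How it is judged (in metres and radians):
On the way, in this order (a step that is already met when the one before it is completed fails the run):
1. the carriage is pulled out to its stop (within 10 mm) (value of joint carriage above 0.16 m), for 0.2 s.
2. the wheel is turned by the fingers, carriage still out (value of joint carriage above 0.155 m and contact force between the fingers and wheel above 1 N and angular speed of wheel above 0.05 rad/s), for 0.1 s.
At the end, for the whole second after the job is handed in: The carriage is out within 15 mm of its stop, the wheel's heavy side is within 20 degrees of straight down, and the fingers hold the wheel by its rim (contact over 3 N, the grasp point within 90 mm of the wheel's centre, that is, fingers astride the rim) and keep it still (under 0.05 rad/s) (value of joint carriage above 0.155 m and height (world z) of core_c0 below 0.0661 m and contact force between the fingers and wheel above 3 N and angular speed of wheel below 0.05 rad/s and distance between the grasp point and wheel below 0.09 m); the arm keeps its last pose, push and grip.
It fails at once if a bystander is moved more than 30 mm (distance of any of screwdriver, oil, partsbox from where it was at the start of the episode above 0.03 m).
It also fails if it takes over 72 s, if anything falls off the work surface, if the arm or the gripper's body presses on something with over 40 N, if the wrist force passes 120 N, or if a joint passes its speed limit or range.

## Working session

There is one attempt and no reset: what is moved stays moved. The work goes in short steps, Python scripts to look and compute and a tool call to move; the robot and the scene stay as the last step left them, time stands still between calls to the robot, and variables do not carry over. Pictures are saved under pics/ and viewed, at most 10 in all, crops included, and the job is handed in when it is done.

Besides the shell and the picture viewer there is one more tool, called after "Emit:" by a JSON object that holds its "method" and its "body", one argument or row to a line. servo_tool: Moves the arm, as the interface text tells. Its arguments: {"type":"object","properties":{"targets":{"type":"string"},"grip":{"type":"number"}},"required":["targets"]}

```bash
mkdir -p pics
cat > h.py <<'E'
import numpy as np, cv2
from plant import robot
def cam(n):
    p=robot.camera_params(n); K=np.array([[p['fx'],0,p['cx']],[0,p['fy'],p['cy']],[0,0,1.]])
    R=cv2.Rodrigues(np.array(p['rvec'],float))[0]; return K,R,np.array(p['tvec'],float).ravel()
def grab(n,f=None):
    im,d=robot.get_image(n)
    if f: cv2.imwrite('pics/'+f,im[:,:,::-1])
    return im,d
def cloud(n,d):
    K,R,t=cam(n); v,u=np.mgrid[:480,:640]
    P=np.stack([(u-K[0,2])/K[0,0]*d,(v-K[1,2])/K[1,1]*d,d],-1)
    W=(P-t)@R; W[d<=0]=np.nan; return W
def ray(n,u,v,z):
    K,R,t=cam(n); c=-R.T@t; r=R.T@np.linalg.inv(K)@np.array([u,v,1.]); return c+r*(z-c[2])/r[2]
E
python3 - <<'E'
from h import *
for n in('side','top'):
    im,d=grab(n,n+'0.png'); np.save(n+'0.npy',cloud(n,d)); K,R,t=cam(n); print(n,-R.T@t, R[2])
print(robot.state())
E
```

```text
side [699.15135827 523.02033626 769.32050004] [-0.149496   -0.58902298 -0.79416804]
top [446.94413315  14.02562596 939.85841995] [ 1.44622418e-01 -3.41415767e-04 -9.89486857e-01]
{'time': 0.1, 'qpos': array([ 1.12071175e+00,  3.79347897e-01,  1.73469231e+00, -4.18749358e-05,
        1.02848726e+00, -3.33022463e-02]), 'dq': array([ 0.00149578, -0.00227568, -0.0021307 ,  0.00308379, -0.00082694,
        0.00015682]), 'tau': array([-3.04390844e-03, -7.65038109e+01, -4.35292983e+01,  6.51552645e-02,
        3.97651456e-02, -1.45177899e-05]), 'tool_pos': array([283.25365711, 639.79102197, 238.37447551]), 'eef_rot': array([ 2.06875540e-01,  9.78367156e-01, -4.58114658e-04, -9.44658930e-05]), 'ft_force': array([-0.13604984,  0.35735908,  0.44310238]), 'wrist_torque': array([-0.06325732, -0.07978757, -0.03662095]), 'gripper_force': 0.0, 'finger_gap': 0.9979753925116368}
```

View pics/side0.png

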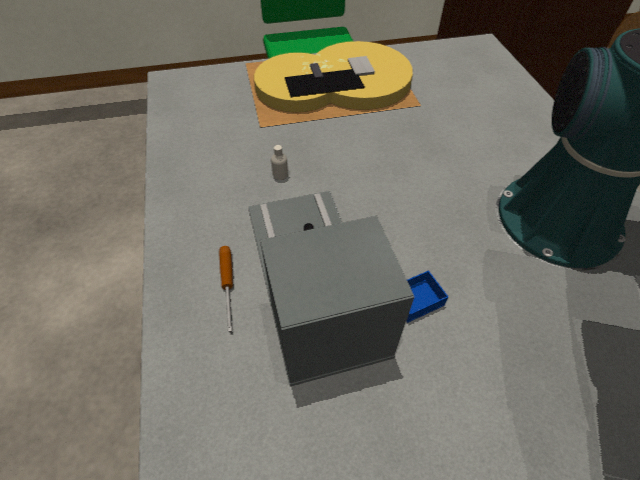

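View pics/top0.png

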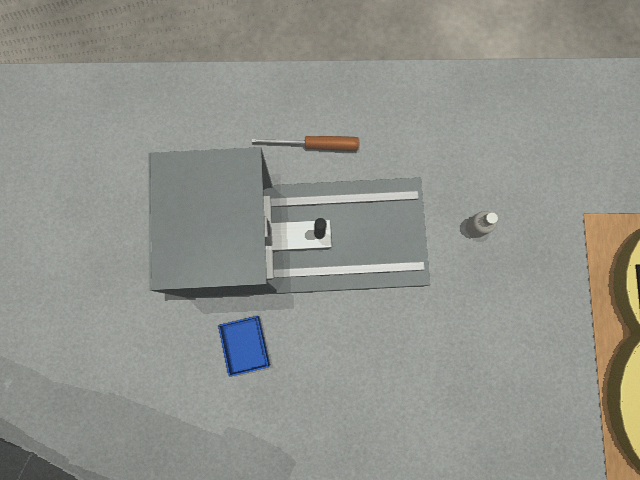

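The top view shows the hood at (150-270, 150-290) with the rails running right, and the black handle at about (320,228). The bottle is at (485,222), the box at (244,346) and the screwdriver at (305,143). In the side view the handle top is at about (308,227).

Run:
```python
from h import *
W=np.load('top0.npy'); im=cv2.imread('pics/top0.png'); S=np.load('side0.npy'); si=cv2.imread('pics/side0.png')
def rect(m):
    p=W[m][:,:2].astype(np.float32); (c,s,a)=cv2.minAreaRect(p); b=cv2.boxPoints((c,s,a)); print(m.sum(),np.round(c),np.round(s),a,b.round().tolist())
z=W[:,:,2]
u=np.zeros(z.shape,bool); u[140:300,140:280]=1
m=u&(z>205)&(z<240); m=cv2.erode(m.astype(np.uint8),np.ones((3,3)))>0; print('hood z',np.median(z[m])); rect(m)
u=np.zeros(z.shape,bool); u[170:300,275:440]=1
m=u&(z>7)&(z<40); m=cv2.morphologyEx(m.astype(np.uint8),2,np.ones((3,3)))>0; rect(m)
# handle
for n,I,C,(r0,r1,c0,c1) in(('top',im,W,(210,245,305,335)),('side',si,S,(218,236,298,320))):
    g=I.max(2)<45; q=np.zeros_like(g); q[r0:r1,c0:c1]=1; g&=q; P=C[g]; t=P[P[:,2]>np.nanmax(P[:,2])-6]
    print(n,g.sum(),'zmax',np.nanmax(P[:,2]),t.mean(0),len(t)); v,uu=np.where(g); print(uu.min(),uu.max(),v.min(),v.max())
hsv=cv2.cvtColor(im,cv2.COLOR_BGR2HSV)
for nm,m in(('box',(hsv[:,:,0]>105)&(hsv[:,:,0]<130)&(hsv[:,:,1]>150)),):
    rect(m)
P=W[205:240,465:505]; q=P[P[:,:,2]>15]; print('oil',np.nanmean(q,0),np.nanmax(q[:,2]))
for uv in((252,142),(358,144)): print(ray('top',*uv,10))
```

```text
hood z 222.39412793214444
14977 [594. 162.] [196. 162.] 2.287440299987793 [[492.0, 239.0], [499.0, 77.0], [695.0, 85.0], [689.0, 247.0]]
16013 [603. -56.] [200. 278.] 2.3318943977355957 [[497.0, 79.0], [509.0, -198.0], [709.0, -190.0], [698.0, 87.0]]
top 11 zmax 128.3419937932673 [595.35104483   2.65188742 126.98288377] 3
315 324 226 237
side 46 zmax 132.27809199962908 [602.77144364  -1.13654003 130.22440463] 46
304 312 223 229
2073 [nan nan] [0. 0.] 0.0 [[nan, nan], [nan, nan], [nan, nan], [nan, nan]]
oil [ 611.07260003 -281.7682543    59.93391015] 93.75901748372746
[779.45853347 122.39336424  10.        ]
[773.40395261 -75.65056656  10.        ]
```

Emit:
{"method": "servo_tool", "body": {
  "targets": "0 0 0.06 -0.18; 0.02 -0.04 0.1 -0.36; 0.05 -0.09 0.11 -0.54; 0.075 -0.15 0.11 -0.72; 0.1 -0.2 0.11 -0.9",
  "grip": -1
}}

```text
time: 0.72
tool_pos: [383.7, 438.1, 348.9]
eef_rot: [0.614, 0.789, -0.0, 0.0]
ft_force: [1.2, 0.6, 0.7]
finger_gap: 0.998
gripper_force: 0.0
```

Emit:
{"method": "servo_tool", "body": {
  "targets": "0.025 -0.055 0 -0.18; 0.05 -0.11 0 -0.21; 0.075 -0.165 0 -0.21; 0.1 -0.22 0 -0.21; 0.125 -0.275 0 -0.21"
}}

```text
time: 1.35
tool_pos: [508.7, 163.1, 348.9]
eef_rot: [0.691, 0.722, 0.0, -0.0]
ft_force: [0.2, -0.4, 0.9]
finger_gap: 1.002
gripper_force: 0.0
```

Emit:
{"method": "servo_tool", "body": {
  "targets": "0.025 -0.055 0 0; 0.05 -0.11 0 0; 0.092 -0.165 0 0; 0.092 -0.165 0 0; 0.092 -0.165 0 0"
}}

```text
time: 1.98
tool_pos: [600.1, -0.0, 348.4]
eef_rot: [0.692, 0.722, -0.0, -0.0]
ft_force: [0.2, -0.3, 0.4]
finger_gap: 0.999
gripper_force: 0.0
```

Emit:
{"method": "servo_tool", "body": {
  "targets": "0.001 0 -0.06 0; 0.001 0 -0.12 0; 0.001 0 -0.18 0; 0.001 0 -0.225 0; 0.001 0 -0.248 0"
}}

```text
time: 2.6
tool_pos: [599.4, 1.7, 98.6]
eef_rot: [0.691, 0.723, -0.001, -0.001]
ft_force: [0.3, -0.5, -0.3]
finger_gap: 1.0
gripper_force: 0.0
```

Emit:
{"method": "servo_tool", "body": {
  "targets": "0 0 0 0; 0 0 0 0; 0 0 0 0; 0 0 0 0; 0 0 0 0",
  "grip": 1
}}

```text
time: 3.22
tool_pos: [601.6, 0.1, 101.4]
eef_rot: [0.691, 0.722, 0.0, 0.0]
ft_force: [-0.7, -0.5, -0.5]
finger_gap: 0.486
gripper_force: 0.0
```

Emit:
{"method": "servo_tool", "body": {
  "targets": "0 0 0 0; 0 0 0 0; 0 0 0 0; 0 0 0 0; 0 0 0 0"
}}

```text
time: 3.85
tool_pos: [601.4, 0.0, 100.9]
eef_rot: [0.691, 0.722, -0.0, -0.0]
ft_force: [0.4, 0.1, 0.5]
finger_gap: 0.212
gripper_force: 30.0
```

Emit:
{"method": "servo_tool", "body": {
  "targets": "0.001 -0.02 0 0; 0.002 -0.05 0 0; 0.0035 -0.085 0 0; 0.005 -0.115 0 0; 0.0055 -0.135 0 0"
}}

```text
time: 4.47
tool_pos: [607.2, -136.0, 100.9]
eef_rot: [0.692, 0.722, 0.0, 0.0]
ft_force: [4.8, 4.6, -4.2]
finger_gap: 0.212
gripper_force: 30.0
```

Emit:
{"method": "servo_tool", "body": {
  "targets": "0 -0.004 0 0; 0 -0.008 0 0; 0.0005 -0.011 0 0; 0.0005 -0.014 0 0; 0.0005 -0.016 0 0"
}}

```text
time: 5.1
tool_pos: [607.6, -148.3, 100.8]
eef_rot: [0.692, 0.722, 0.001, -0.001]
ft_force: [7.7, 39.0, 2.9]
finger_gap: 0.214
gripper_force: 30.0
```

Emit:
{"method": "servo_tool", "body": {
  "targets": "0 0.002 0 0; 0 0.003 0 0; 0 0.003 0 0; 0 0.003 0 0; 0 0.003 0 0",
  "grip": -1
}}

```text
time: 5.72
tool_pos: [607.3, -148.0, 100.9]
eef_rot: [0.691, 0.722, -0.0, -0.0]
ft_force: [-0.3, 0.1, 0.1]
finger_gap: 0.727
gripper_force: 0.0
```

Emit:
{"method": "servo_tool", "body": {
  "targets": "0 0 0 0; 0 0 0.05 0; 0 0 0.11 0; 0 0 0.17 0.18; 0 0 0.2 0.36"
}}

```text
time: 6.35
tool_pos: [608.2, -148.1, 304.7]
eef_rot: [0.548, 0.836, 0.001, 0.002]
ft_force: [0.0, -0.7, -0.7]
finger_gap: 0.999
gripper_force: 0.0
```

Run:
```python
from h import *
for n in('side','top'):
    im,d=grab(n,n+'1.png'); np.save(n+'1.npy',cloud(n,d))
c=np.hstack([cv2.imread('pics/side1.png')[150:400,180:480],cv2.imread('pics/top1.png')[120:370,130:480]])
cv2.imwrite('pics/c1.png',c)
```

```text
(no output)
```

View pics/c1.png

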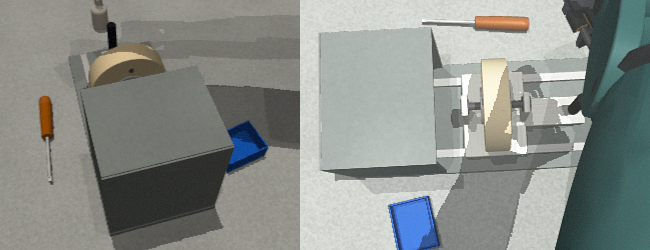

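The carriage is out. In the top view the wheel spans about (310-345, 180-270). In the side view its upper half is visible, with the rivet at about (311,221).

Run:
```python
from h import *
for n,(r0,r1,c0,c1) in(('top',(170,280,305,350)),('side',(185,245,260,350))):
    W=np.load(n+'1.npy'); im=cv2.imread(f'pics/{n}1.png'); hsv=cv2.cvtColor(im,cv2.COLOR_BGR2HSV)
    m=np.zeros(W.shape[:2],bool); m[r0:r1,c0:c1]=1; m&=(hsv[:,:,1]>45)&(W[:,:,2]>60)&(hsv[:,:,0]<35)
    P=W[m]; print(n,len(P),np.nanmin(P,0),np.nanmax(P,0))
    a=np.deg2rad(2.3); o=np.array([599,40.6]); q=P[:,:2]-o; xs=q@[np.cos(a),np.sin(a)]; ys=q@[-np.sin(a),np.cos(a)]
    print('xs',np.percentile(xs,[1,50,99]),'ys',np.percentile(ys,[1,10,50,90,99]),'z99',np.percentile(P[:,2],99))
    rim=(abs(ys+50)<17)&(P[:,2]>130)
    A=np.c_[2*xs[rim],2*P[rim,2],np.ones(rim.sum())]; s=np.linalg.lstsq(A,xs[rim]**2+P[rim,2]**2,rcond=None)[0]; print('circle',s[:2],np.sqrt(s[2]+s[0]**2+s[1]**2))
```

```text
top 1698 [526.0719401  -31.14149764 109.32421728] [672.27229425  13.18060038 192.08748514]
xs [-73.84009669 -30.05942995  67.29629911] ys [-68.64510026 -65.91934297 -53.42797205 -34.21564217 -29.82776049] z99 190.73082622604855
circle [  0.32838999 114.92882398] 74.3001007072361
side 2179 [ 531.07650231 -144.74683647   61.79123562] [677.07985086  14.3347589  192.35101375]
xs [-63.64807468   8.91639456  73.39326925] ys [-94.63694983 -62.59629856 -33.27172119 -30.0537285  -28.96131361] z99 191.05781593248528
circle [  2.46689079 116.75304376] 73.33051706128325
```

Emit:
{"method": "servo_tool", "body": {
  "targets": "0 0.02 0.01 0.18; -0.002 0.05 0.01 0.36; -0.003 0.08 0.01 0.54; -0.004 0.11 0.01 0.72; -0.0055 0.139 0.01 0.9"
}}

```text
time: 7.08
tool_pos: [601.4, -7.9, 309.8]
eef_rot: [0.131, 0.991, -0.0, -0.001]
ft_force: [1.4, 0.2, 0.3]
finger_gap: 1.003
gripper_force: 0.0
```

Emit:
{"method": "servo_tool", "body": {
  "targets": "0 0 0 0.18; 0 0 0 0.31; 0 0 -0.04 0.31; 0 0 -0.08 0.31; 0 0 -0.12 0.31"
}}

```text
time: 7.7
tool_pos: [601.2, -8.9, 188.7]
eef_rot: [-0.02, 1.0, 0.0, -0.001]
ft_force: [-0.2, 0.0, 0.0]
finger_gap: 0.998
gripper_force: 0.0
```

Emit:
{"method": "servo_tool", "body": {
  "targets": "0 0 0 0; 0 0 0 0; 0 0 0 0; 0 0 0 0; 0 0 0 0"
}}

```text
time: 8.32
tool_pos: [602.1, -8.9, 191.5]
eef_rot: [-0.022, 1.0, -0.0, 0.0]
ft_force: [1.1, -0.2, -0.1]
finger_gap: 1.003
gripper_force: 0.0
```

```bash
python3 -c "
from h import *
print(robot.state()); grab('side','side2.png')
c=cv2.imread('pics/side2.png')[120:330,200:420]; cv2.imwrite('pics/c2.png',cv2.resize(c,None,fx=2.5,fy=2.5))"
```

```text
{'time': 8.325, 'qpos': array([-5.35218341e-02,  2.88876449e-01,  1.95932495e+00,  3.40662382e-05,
        8.92472776e-01, -1.66742886e+00]), 'dq': array([-9.74338091e-04,  4.47920320e-03,  2.37739057e-03, -8.40590321e-05,
       -1.19827019e-03, -1.37259062e-03]), 'tau': array([-1.23830450e-03, -6.44894600e+01, -3.90747142e+01, -3.39785626e-02,
        7.52162025e-02,  3.54915712e-03]), 'tool_pos': array([602.12994426,  -8.9180194 , 191.54818987]), 'eef_rot': array([-2.15429966e-02,  9.99767817e-01, -2.12159254e-05,  4.58939082e-04]), 'ft_force': array([ 1.11298015, -0.24521795, -0.0754931 ]), 'wrist_torque': array([0.05468952, 0.02008719, 0.05211046]), 'gripper_force': 0.0, 'finger_gap': 1.0028015312371603}
```

View pics/c2.png

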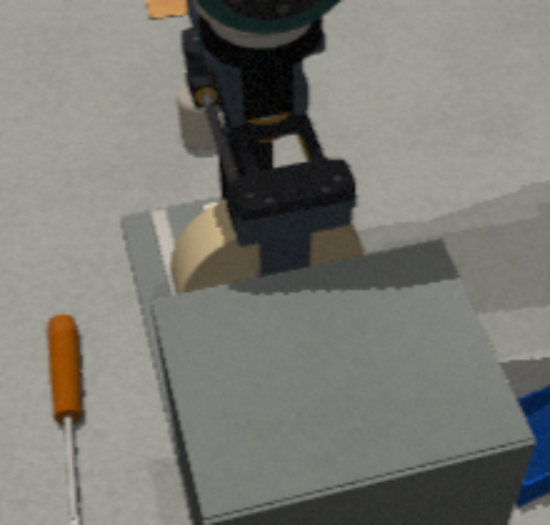

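Emit:
{"method": "servo_tool", "body": {
  "targets": "0 0 0 0; 0 0 0 0; 0 0 0 0; 0 0 0 0; 0 0 0 0",
  "grip": 1
}}

```text
time: 9.0
tool_pos: [601.9, -8.9, 190.9]
eef_rot: [-0.022, 1.0, 0.0, -0.0]
ft_force: [0.6, 0.6, -0.2]
finger_gap: 0.483
gripper_force: 0.0
```

```bash
cat > log.py <<'E'
import sys,pickle
from plant import robot
s=robot.state(); s['tag']=sys.argv[1]; pickle.dump(s,open('log.pkl','ab')); print(sys.argv[1],s['tool_pos'].round(1),s['ft_force'].round(2),s['wrist_torque'].round(3),round(s['gripper_force'],1))
E
python3 log.py close
```

```text
close [601.9  -8.9 190.9] [ 0.65  0.62 -0.2 ] [-0.001  0.04   0.028] 0.0
```

Emit:
{"method": "servo_tool", "body": {
  "targets": "0.0024 0.0001 0 0; 0.0049 0.0002 -0.0002 0; 0.0073 0.0003 -0.0004 0; 0.0097 0.0004 -0.0007 0; 0.0122 0.0005 -0.0011 0"
}}

```text
time: 9.62
tool_pos: [612.6, -8.5, 189.6]
eef_rot: [-0.022, 1.0, 0.0, -0.002]
ft_force: [-11.9, -1.7, 9.7]
finger_gap: 0.435
gripper_force: 30.0
```

```bash
python3 log.py p10
```

```text
p10 [612.6  -8.5 189.6] [-11.89  -1.73   9.69] [-0.156  2.548 -0.086] 30.0
```

Emit:
{"method": "servo_tool", "body": {
  "targets": "0.0024 0.0001 -0.0005 0; 0.0048 0.0002 -0.001 0; 0.0071 0.0003 -0.0016 0; 0.0095 0.0004 -0.0024 0; 0.0118 0.0005 -0.0031 0"
}}

```text
time: 10.25
tool_pos: [624.6, -8.0, 186.5]
eef_rot: [-0.022, 1.0, 0.0, -0.002]
ft_force: [-10.3, -1.1, 8.2]
finger_gap: 0.433
gripper_force: 30.0
```

```bash
python3 log.py p20
```

```text
p20 [624.6  -8.  186.5] [-10.3   -1.11   8.18] [-0.099  2.311 -0.081] 30.0
```

Emit:
{"method": "servo_tool", "body": {
  "targets": "0.0023 0.0001 -0.0009 0; 0.0045 0.0002 -0.0018 0; 0.0067 0.0003 -0.0029 0; 0.0089 0.0004 -0.004 0; 0.011 0.0005 -0.0052 0"
}}

```text
time: 10.88
tool_pos: [636.0, -7.5, 181.5]
eef_rot: [-0.022, 1.0, 0.0, -0.001]
ft_force: [-8.8, -1.1, 8.8]
finger_gap: 0.437
gripper_force: 30.0
```

```bash
python3 log.py p30
```

```text
p30 [636.   -7.5 181.5] [-8.8  -1.1   8.79] [-0.085  1.995 -0.075] 30.0
```

Emit:
{"method": "servo_tool", "body": {
  "targets": "0.0021 0.0001 -0.0013 0; 0.0041 0.0002 -0.0026 0; 0.0061 0.0003 -0.004 0; 0.0081 0.0004 -0.0055 0; 0.01 0.0004 -0.007 0"
}}

```text
time: 11.5
tool_pos: [646.5, -7.0, 174.8]
eef_rot: [-0.022, 1.0, 0.0, -0.001]
ft_force: [-7.0, 0.8, 9.3]
finger_gap: 0.436
gripper_force: 30.0
```

```bash
python3 log.py p40
```

```text
p40 [646.5  -7.  174.8] [-7.05  0.79  9.33] [ 0.038  1.702 -0.072] 30.0
```

Emit:
{"method": "servo_tool", "body": {
  "targets": "-0.0019 -0.0001 0.0015 0; -0.0039 -0.0002 0.003 0; -0.0059 -0.0002 0.0044 0; -0.0079 -0.0003 0.0058 0; -0.01 -0.0004 0.007 0"
}}

```text
time: 12.12
tool_pos: [637.5, -7.4, 180.8]
eef_rot: [-0.022, 1.0, -0.0, 0.001]
ft_force: [9.5, 1.1, -15.2]
finger_gap: 0.434
gripper_force: 30.0
```

```bash
python3 log.py m30
```

```text
m30 [637.5  -7.4 180.8] [  9.5    1.13 -15.22] [ 0.039 -2.311 -0.025] 30.0
```

Emit:
{"method": "servo_tool", "body": {
  "targets": "-0.0021 -0.0001 0.0012 0; -0.0043 -0.0002 0.0023 0; -0.0065 -0.0003 0.0033 0; -0.0088 -0.0004 0.0043 0; -0.011 -0.0005 0.0052 0"
}}

```text
time: 12.75
tool_pos: [626.8, -7.9, 186.2]
eef_rot: [-0.022, 1.0, -0.0, 0.001]
ft_force: [11.2, 0.1, -16.1]
finger_gap: 0.435
gripper_force: 30.0
```

```bash
python3 log.py m20
```

```text
m20 [626.8  -7.9 186.2] [ 11.17   0.09 -16.05] [ 0.091 -2.466 -0.077] 30.0
```

Emit:
{"method": "servo_tool", "body": {
  "targets": "-0.0023 -0.0001 0.0008 0; -0.0047 -0.0002 0.0015 0; -0.007 -0.0003 0.0021 0; -0.0094 -0.0004 0.0027 0; -0.0118 -0.0005 0.0031 0"
}}

```text
time: 13.38
tool_pos: [615.6, -8.4, 189.8]
eef_rot: [-0.022, 1.0, -0.0, 0.002]
ft_force: [13.0, 2.0, -12.4]
finger_gap: 0.436
gripper_force: 30.0
```

```bash
python3 log.py m10
```

```text
m10 [615.6  -8.4 189.8] [ 12.98   2.   -12.4 ] [ 0.13  -2.746 -0.083] 30.0
```

Emit:
{"method": "servo_tool", "body": {
  "targets": "-0.0024 -0.0001 0.0004 0; -0.0049 -0.0002 0.0007 0; -0.0073 -0.0003 0.0009 0; -0.0097 -0.0004 0.001 0; -0.0122 -0.0005 0.0011 0"
}}

```text
time: 14.0
tool_pos: [604.1, -8.8, 191.5]
eef_rot: [-0.022, 1.0, -0.0, 0.003]
ft_force: [13.5, 1.3, -9.3]
finger_gap: 0.439
gripper_force: 30.0
```

```bash
python3 log.py m0
```

```text
m0 [604.1  -8.8 191.5] [13.48  1.31 -9.3 ] [ 0.279 -3.    -0.106] 30.0
```

Emit:
{"method": "servo_tool", "body": {
  "targets": "-0.0024 -0.0001 0 0; -0.0049 -0.0002 -0.0002 0; -0.0073 -0.0003 -0.0004 0; -0.0097 -0.0004 -0.0007 0; -0.0122 -0.0005 -0.0011 0"
}}

```text
time: 14.62
tool_pos: [592.7, -9.3, 191.3]
eef_rot: [-0.021, 1.0, -0.0, 0.004]
ft_force: [13.8, 2.1, -0.7]
finger_gap: 0.434
gripper_force: 30.0
```

```bash
python3 log.py m-10
```

```text
m-10 [592.7  -9.3 191.3] [13.77  2.13 -0.66] [ 0.458 -2.924 -0.06 ] 30.0
```

Emit:
{"method": "servo_tool", "body": {
  "targets": "-0.0024 -0.0001 -0.0005 0; -0.0048 -0.0002 -0.001 0; -0.0071 -0.0003 -0.0016 0; -0.0095 -0.0004 -0.0024 0; -0.0118 -0.0005 -0.0031 0"
}}

```text
time: 15.25
tool_pos: [581.3, -9.8, 189.0]
eef_rot: [-0.021, 1.0, -0.0, 0.004]
ft_force: [12.0, 2.6, 8.1]
finger_gap: 0.436
gripper_force: 30.0
```

```bash
python3 log.py m-20
```

```text
m-20 [581.3  -9.8 189. ] [11.96  2.59  8.1 ] [ 0.525 -2.463 -0.044] 30.0
```

Emit:
{"method": "servo_tool", "body": {
  "targets": "-0.0023 -0.0001 -0.0009 0; -0.0045 -0.0002 -0.0018 0; -0.0067 -0.0003 -0.0029 0; -0.0089 -0.0004 -0.004 0; -0.011 -0.0005 -0.0052 0"
}}

```text
time: 15.88
tool_pos: [570.1, -10.3, 184.1]
eef_rot: [-0.021, 1.0, -0.0, 0.004]
ft_force: [5.4, 3.4, 15.8]
finger_gap: 0.438
gripper_force: 30.0
```

```bash
python3 log.py m-30
```

```text
m-30 [570.1 -10.3 184.1] [ 5.39  3.39 15.78] [ 0.57  -1.458 -0.015] 30.0
```

Emit:
{"method": "servo_tool", "body": {
  "targets": "-0.0021 -0.0001 -0.0013 0; -0.0041 -0.0002 -0.0026 0; -0.0061 -0.0003 -0.004 0; -0.0081 -0.0004 -0.0055 0; -0.01 -0.0004 -0.007 0"
}}

```text
time: 16.5
tool_pos: [559.4, -10.7, 176.7]
eef_rot: [-0.022, 1.0, -0.0, 0.003]
ft_force: [2.6, 2.0, 15.0]
finger_gap: 0.437
gripper_force: 30.0
```

```bash
python3 log.py m-40
```

```text
m-40 [559.4 -10.7 176.7] [ 2.57  1.97 15.02] [ 0.379 -1.005 -0.033] 30.0
```

Emit:
{"method": "servo_tool", "body": {
  "targets": "0.0019 0.0001 0.0015 0; 0.0039 0.0002 0.003 0; 0.0059 0.0002 0.0044 0; 0.0079 0.0003 0.0058 0; 0.01 0.0004 0.007 0"
}}

```text
time: 17.12
tool_pos: [562.9, -10.5, 178.9]
eef_rot: [-0.022, 1.0, 0.0, -0.005]
ft_force: [-13.0, -3.4, -9.6]
finger_gap: 0.436
gripper_force: 30.0
```

```bash
python3 log.py p-30
```

```text
p-30 [562.9 -10.5 178.9] [-13.04  -3.35  -9.65] [-0.567  2.914 -0.087] 30.0
```

Emit:
{"method": "servo_tool", "body": {
  "targets": "0.0021 0.0001 0.0012 0; 0.0043 0.0002 0.0023 0; 0.0065 0.0003 0.0033 0; 0.0088 0.0004 0.0043 0; 0.011 0.0005 0.0052 0"
}}

```text
time: 17.75
tool_pos: [574.0, -10.0, 184.2]
eef_rot: [-0.022, 1.0, 0.0, -0.005]
ft_force: [-13.9, -3.6, -7.8]
finger_gap: 0.434
gripper_force: 30.0
```

```bash
python3 log.py p-20
```

```text
p-20 [574.  -10.  184.2] [-13.95  -3.63  -7.77] [-0.542  2.867 -0.102] 30.0
```

Emit:
{"method": "servo_tool", "body": {
  "targets": "0.0023 0.0001 0.0008 0; 0.0047 0.0002 0.0015 0; 0.007 0.0003 0.0021 0; 0.0094 0.0004 0.0027 0; 0.0118 0.0005 0.0031 0"
}}

```text
time: 18.38
tool_pos: [586.1, -9.5, 187.6]
eef_rot: [-0.022, 1.0, 0.0, -0.005]
ft_force: [-15.6, -2.4, -2.7]
finger_gap: 0.437
gripper_force: 30.0
```

```bash
python3 log.py p-10
```

```text
p-10 [586.1  -9.5 187.6] [-15.55  -2.38  -2.66] [-0.488  3.135 -0.101] 30.0
```

Emit:
{"method": "servo_tool", "body": {
  "targets": "0.0024 0.0001 0.0004 0; 0.0049 0.0002 0.0007 0; 0.0073 0.0003 0.0009 0; 0.0097 0.0004 0.001 0; 0.0122 0.0005 0.0011 0"
}}

```text
time: 19.0
tool_pos: [598.7, -9.0, 189.1]
eef_rot: [-0.022, 1.0, 0.0, -0.004]
ft_force: [-14.1, -2.8, -0.5]
finger_gap: 0.434
gripper_force: 30.0
```

```bash
python3 log.py p0
```

```text
p0 [598.7  -9.  189.1] [-14.11  -2.82  -0.45] [-0.346  3.042 -0.094] 30.0
```

```bash
cat > fit.py <<'E'
from h import *
import pickle
from scipy.optimize import least_squares
L=[];f=open('log.pkl','rb')
while 1:
    try:L.append(pickle.load(f))
    except EOFError:break
L=[s for s in L if s['gripper_force']>1 and s['tag'][0] in'pm']
C=np.array([601.7,-8.5,115.]); p=np.array([s['tool_pos'] for s in L])-C; F=np.array([s['ft_force'] for s in L]); M=np.array([s['wrist_torque'][1] for s in L])
th=np.arctan2(p[:,0],p[:,2]-6); d=np.array([1 if s['tag'][0]=='p' else -1 for s in L])
# shift[] handles regrips: offset added to theta per log entry
th=th+np.array([s.get('off',0) for s in L])
def T(h,dx=0): return -(M+((p[:,2]+h)*F[:,0]-(p[:,0]-dx)*F[:,2])/1000)
def model(x): return x[1]*d-x[2]*np.sin(th)-x[3]*np.cos(th)
r=least_squares(lambda x:T(x[0],x[4])-model(x)*1,[200,.42,.1,.1,0]); x=r.x
print('h c',x[:2],'G',np.hypot(x[2],x[3]),'alpha0 deg',np.degrees(np.arctan2(x[3],x[2])),'dx',x[4],'rms',np.sqrt(np.mean(r.fun**2)))
J=np.linalg.pinv(r.jac.T@r.jac)*np.mean(r.fun**2); print('sd',np.sqrt(np.diag(J)))
r2=least_squares(lambda x:np.r_[T(x[0],x[4])-model(x),(x[1]-.42)/.003,(np.hypot(x[2],x[3])-.315)/.03*.03,x[4]/2*.03],[*x]);x=r2.x
print('constrained',x,np.hypot(x[2],x[3]),np.degrees(np.arctan2(x[3],x[2])))
for s,a,b,c in zip(L,np.degrees(th),T(x[0],x[4]),model(x)): print(s['tag'],a.round(1),b.round(3),c.round(3))
E
python3 fit.py
```

```text
h c [150.99174135   0.26966853] G 0.13265692544462843 alpha0 deg 3.5923657004746548 dx -1.0391261804377327 rms 0.08732503347496749
sd [9.00245875 0.10310043 0.077229   0.02501875 2.18359889]
constrained [ 1.63871620e+02  4.19999374e-01  2.39846544e-01 -3.31985380e-03
 -8.13185487e-01] 0.23986951920335955 -0.7930131565316247
p10 9.0 0.402 0.386
p20 19.3 0.308 0.344
p30 29.5 0.34 0.305
p40 39.8 0.3 0.269
m30 30.9 -0.428 -0.54
m20 21.0 -0.575 -0.503
m10 11.4 -0.533 -0.464
m0 1.9 -0.272 -0.425
m-10 -7.3 -0.377 -0.386
m-20 -16.7 -0.54 -0.348
m-30 -26.6 -0.283 -0.309
m-40 -37.2 -0.198 -0.272
p-30 -33.8 0.422 0.556
p-20 -23.7 0.592 0.519
p-10 -13.2 0.583 0.478
p0 -2.5 0.317 0.434
```

```bash
cat >> fit.py <<'E'
print('--- F only')
def TF(k=0,dx=0): return -((p[:,2]-k)*F[:,0]-(p[:,0]-dx)*F[:,2])/1000
for pri in (2,.5):
    r=least_squares(lambda x:np.r_[TF(x[0],x[4])-model(x),(x[0]-12)/5*.05,x[4]/pri*.05],[6,.6,.2,0,0]); x=r.x
    J=np.linalg.inv(r.jac.T@r.jac)*np.mean(r.fun**2)
    print(x,'sd',np.sqrt(np.diag(J)),'G',np.hypot(x[2],x[3]),'alpha0',np.degrees(np.arctan2(x[3],x[2])),'rms',np.sqrt(np.mean(r.fun[:-2]**2)))
for s,a,b,c in zip(L,np.degrees(th),TF(x[0],x[4]),model(x)): print(s['tag'],a.round(1),b.round(3),c.round(3))
E
python3 fit.py|sed -n '/---/,$p'
```

```text
--- F only
[11.66081429  0.92034676  0.26552876  0.0161237  -0.08980265] sd [1.63194747 0.01917981 0.0176768  0.00634571 0.48090842] G 0.2660178535971313 alpha0 3.4749049835173125 rms 0.024127387698258583
[11.6398562   0.92042789  0.26526974  0.01609418 -0.01732738] sd [1.62843008 0.01918869 0.017623   0.00634823 0.21140896] G 0.2657575193109676 alpha0 3.47193575949331 rms 0.024147015285563848
p10 9.0 0.855 0.863
p20 19.3 0.804 0.818
p30 29.5 0.784 0.776
p40 39.8 0.757 0.738
m30 30.9 -1.06 -1.071
m20 21.0 -1.068 -1.031
m10 11.4 -0.991 -0.989
m0 1.9 -0.897 -0.945
m-10 -7.3 -0.885 -0.903
m-20 -16.7 -0.911 -0.86
m-30 -26.6 -0.808 -0.816
m-40 -37.2 -0.763 -0.773
p-30 -33.8 1.056 1.055
p-20 -23.7 1.017 1.012
p-10 -13.2 0.99 0.965
p0 -2.5 0.883 0.916
```

Emit:
{"method": "servo_tool", "body": {
  "targets": "0.0049 0.0002 -0.0002 0; 0.0097 0.0004 -0.0007 0; 0.0146 0.0006 -0.0015 0; 0.0193 0.0008 -0.0027 0; 0.0239 0.001 -0.0042 0"
}}

```text
time: 19.62
tool_pos: [623.8, -7.9, 185.7]
eef_rot: [-0.022, 1.0, 0.0, -0.003]
ft_force: [-12.0, -0.6, 5.9]
finger_gap: 0.436
gripper_force: 30.0
```

Emit:
{"method": "servo_tool", "body": {
  "targets": "0.0045 0.0002 -0.0018 0; 0.0089 0.0004 -0.004 0; 0.0132 0.0005 -0.0064 0; 0.0172 0.0007 -0.0092 0; 0.0211 0.0008 -0.0122 0"
}}

```text
time: 20.25
tool_pos: [646.0, -7.0, 174.3]
eef_rot: [-0.022, 1.0, 0.0, -0.002]
ft_force: [-8.4, 0.3, 9.4]
finger_gap: 0.439
gripper_force: 30.0
```

Emit:
{"method": "servo_tool", "body": {
  "targets": "0 0 0 0; 0 0 0 0; 0 0 0 0; 0 0 0 0; 0 0 0 0"
}}

```text
time: 20.88
tool_pos: [646.3, -7.0, 174.1]
eef_rot: [-0.022, 1.0, 0.0, -0.001]
ft_force: [-4.1, 2.3, -3.6]
finger_gap: 0.441
gripper_force: 30.0
```

Emit:
{"method": "servo_tool", "body": {
  "targets": "0 0 0 0; 0 0 0 0; 0 0 0 0; 0 0 0 0; 0 0 0 0",
  "grip": -1
}}

```text
time: 21.5
tool_pos: [647.0, -7.1, 174.6]
eef_rot: [-0.022, 1.0, -0.0, 0.0]
ft_force: [0.9, 0.3, 0.4]
finger_gap: 0.955
gripper_force: 0.0
```

Emit:
{"method": "servo_tool", "body": {
  "targets": "-0.02 -0.0008 0.004 0; -0.04 -0.0016 0.004 0; -0.06 -0.0024 0.004 0; -0.075 -0.003 0.002 0; -0.09 -0.0036 0 0"
}}

```text
time: 22.12
tool_pos: [556.3, -10.8, 174.4]
eef_rot: [-0.022, 1.0, -0.0, 0.0]
ft_force: [-0.0, -1.0, 0.5]
finger_gap: 1.003
gripper_force: 0.0
```

Emit:
{"method": "servo_tool", "body": {
  "targets": "0 0 0 0; 0 0 0 0; 0 0 0 0; 0 0 0 0; 0 0 0 0",
  "grip": 1
}}

```text
time: 22.75
tool_pos: [557.0, -10.7, 174.5]
eef_rot: [-0.022, 1.0, 0.0, -0.0]
ft_force: [0.2, -0.1, 0.8]
finger_gap: 0.482
gripper_force: 0.0
```

Emit:
{"method": "servo_tool", "body": {
  "targets": "0 0 0 0; 0 0 0 0; 0 0 0 0; 0 0 0 0; 0 0 0 0"
}}

```text
time: 23.38
tool_pos: [557.0, -10.7, 174.5]
eef_rot: [-0.022, 1.0, -0.0, 0.0]
ft_force: [2.2, -0.2, -2.7]
finger_gap: 0.435
gripper_force: 30.0
```

```bash
sed -i "s/s\['tag'\]=sys.argv\[1\];/s['tag']=sys.argv[1]; s['off']=float(sys.argv[2])*0.0174533;/" log.py; head -3 log.py
```

```text
import sys,pickle
from plant import robot
s=robot.state(); s['tag']=sys.argv[1]; s['off']=float(sys.argv[2])*0.0174533; pickle.dump(s,open('log.pkl','ab')); print(sys.argv[1],s['tool_pos'].round(1),s['ft_force'].round(2),s['wrist_torque'].round(3),round(s['gripper_force'],1))
```

Emit:
{"method": "servo_tool", "body": {
  "targets": "0.0039 0.0002 0.003 0; 0.0079 0.0003 0.0058 0; 0.0121 0.0005 0.0082 0; 0.0165 0.0007 0.0104 0; 0.0211 0.0008 0.0122 0"
}}

```text
time: 24.0
tool_pos: [576.4, -9.9, 185.9]
eef_rot: [-0.022, 1.0, 0.0, -0.002]
ft_force: [-8.2, -0.7, -7.7]
finger_gap: 0.435
gripper_force: 30.0
```

```bash
python3 log.py p-20 79.9
```

```text
p-20 [576.4  -9.9 185.9] [-8.16 -0.72 -7.69] [-0.127  1.866 -0.048] 30.0
```

Emit:
{"method": "servo_tool", "body": {
  "targets": "0.0046 0.0002 0.0015 0; 0.0094 0.0004 0.0027 0; 0.0142 0.0006 0.0035 0; 0.019 0.0008 0.004 0; 0.0239 0.001 0.0042 0"
}}

```text
time: 24.62
tool_pos: [600.6, -8.8, 190.5]
eef_rot: [-0.022, 1.0, 0.0, -0.002]
ft_force: [-9.2, -1.5, -1.9]
finger_gap: 0.436
gripper_force: 30.0
```

```bash
python3 log.py p0 79.9
```

```text
p0 [600.6  -8.8 190.5] [-9.17 -1.53 -1.87] [-0.083  2.091 -0.062] 30.0
```

Emit:
{"method": "servo_tool", "body": {
  "targets": "0.0049 0.0002 -0.0002 0; 0.0097 0.0004 -0.0007 0; 0.0146 0.0006 -0.0015 0; 0.0193 0.0008 -0.0027 0; 0.0239 0.001 -0.0042 0"
}}

```text
time: 25.25
tool_pos: [625.1, -7.8, 186.8]
eef_rot: [-0.022, 1.0, 0.0, -0.001]
ft_force: [-9.8, 0.1, 1.9]
finger_gap: 0.44
gripper_force: 30.0
```

```bash
python3 log.py p20 79.9
```

```text
p20 [625.1  -7.8 186.8] [-9.82  0.14  1.94] [-0.022  2.035 -0.109] 30.0
```

Emit:
{"method": "servo_tool", "body": {
  "targets": "0.0045 0.0002 -0.0018 0; 0.0089 0.0004 -0.004 0; 0.0132 0.0005 -0.0064 0; 0.0172 0.0007 -0.0092 0; 0.0211 0.0008 -0.0122 0"
}}

```text
time: 25.88
tool_pos: [647.0, -6.9, 175.3]
eef_rot: [-0.022, 1.0, 0.0, -0.0]
ft_force: [-6.3, 1.8, 6.8]
finger_gap: 0.437
gripper_force: 30.0
```

```bash
python3 log.py p40 79.9; python3 fit.py|sed -n '/---/,$p'
```

```text
p40 [647.   -6.9 175.3] [-6.34  1.78  6.81] [ 0.24   1.665 -0.072] 30.0
--- F only
[11.14181705  0.92360404  0.29522681  0.0138729  -0.32765702] sd [1.84473156 0.02199505 0.01465813 0.00736383 0.55465385] G 0.29555257757300973 alpha0 2.6903869782395025 rms 0.028106287728999927
[11.06217632  0.92391089  0.29459056  0.01361435 -0.06578651] sd [1.85017498 0.02212631 0.01470085 0.00739397 0.25010162] G 0.29490498638794627 alpha0 2.646012929262871 rms 0.02829387511507187
p10 9.0 0.862 0.864
p20 19.3 0.81 0.814
p30 29.5 0.79 0.767
p40 39.8 0.762 0.725
m30 30.9 -1.066 -1.087
m20 21.0 -1.075 -1.042
m10 11.4 -1.0 -0.996
m0 1.9 -0.906 -0.947
m-10 -7.3 -0.893 -0.9
m-20 -16.7 -0.917 -0.852
m-30 -26.6 -0.811 -0.804
m-40 -37.2 -0.764 -0.757
p-30 -33.8 1.063 1.077
p-20 -23.7 1.025 1.03
p-10 -13.2 0.999 0.978
p0 -2.5 0.891 0.923
p-20 58.6 0.682 0.665
p0 79.0 0.593 0.632
p20 99.5 0.642 0.636
p40 119.7 0.621 0.675
```

Emit:
{"method": "servo_tool", "body": {
  "targets": "0 0 0 0; 0 0 0 0; 0 0 0 0; 0 0 0 0; 0 0 0 0"
}}

```text
time: 26.5
tool_pos: [647.3, -7.1, 175.0]
eef_rot: [-0.022, 1.0, 0.0, 0.0]
ft_force: [0.7, 3.4, 6.2]
finger_gap: 0.439
gripper_force: 30.0
```

Emit:
{"method": "servo_tool", "body": {
  "targets": "0 0 0 0; 0 0 0 0; 0 0 0 0; 0 0 0 0; 0 0 0 0",
  "grip": -1
}}

```text
time: 27.12
tool_pos: [646.9, -7.1, 174.5]
eef_rot: [-0.022, 1.0, -0.0, -0.0]
ft_force: [0.2, -0.3, -0.3]
finger_gap: 0.952
gripper_force: 0.0
```

Emit:
{"method": "servo_tool", "body": {
  "targets": "-0.02 -0.0008 0.004 0; -0.04 -0.0016 0.004 0; -0.06 -0.0024 0.004 0; -0.075 -0.003 0.002 0; -0.09 -0.0036 0 0"
}}

```text
time: 27.75
tool_pos: [556.3, -10.8, 174.4]
eef_rot: [-0.022, 1.0, -0.0, 0.0]
ft_force: [0.1, -0.5, 0.1]
finger_gap: 1.0
gripper_force: 0.0
```

Emit:
{"method": "servo_tool", "body": {
  "targets": "0 0 0 0; 0 0 0 0; 0 0 0 0; 0 0 0 0; 0 0 0 0",
  "grip": 1
}}

```text
time: 28.38
tool_pos: [557.0, -10.7, 174.5]
eef_rot: [-0.022, 1.0, -0.0, -0.0]
ft_force: [-0.0, -1.0, 0.3]
finger_gap: 0.484
gripper_force: 0.0
```

Emit:
{"method": "servo_tool", "body": {
  "targets": "0 0 0 0; 0 0 0 0; 0 0 0 0; 0 0 0 0; 0 0 0 0"
}}

```text
time: 29.0
tool_pos: [557.0, -10.7, 174.5]
eef_rot: [-0.022, 1.0, 0.0, 0.0]
ft_force: [1.5, 0.1, -1.5]
finger_gap: 0.437
gripper_force: 30.0
```

Emit:
{"method": "servo_tool", "body": {
  "targets": "0.0039 0.0002 0.003 0; 0.0079 0.0003 0.0058 0; 0.0121 0.0005 0.0082 0; 0.0165 0.0007 0.0104 0; 0.0211 0.0008 0.0122 0"
}}

```text
time: 29.62
tool_pos: [577.0, -9.9, 186.2]
eef_rot: [-0.022, 1.0, 0.0, -0.002]
ft_force: [-7.5, -1.5, -8.3]
finger_gap: 0.436
gripper_force: 30.0
```

```bash
python3 log.py p-20 160
```

```text
p-20 [577.   -9.9 186.2] [-7.47 -1.54 -8.31] [-0.168  1.902 -0.089] 30.0
```

Emit:
{"method": "servo_tool", "body": {
  "targets": "0.0046 0.0002 0.0015 0; 0.0094 0.0004 0.0027 0; 0.0142 0.0006 0.0035 0; 0.019 0.0008 0.004 0; 0.0239 0.001 0.0042 0"
}}

```text
time: 30.25
tool_pos: [600.8, -8.8, 190.6]
eef_rot: [-0.022, 1.0, 0.0, -0.002]
ft_force: [-10.9, -1.3, -1.7]
finger_gap: 0.435
gripper_force: 30.0
```

```bash
python3 log.py p0 160
```

```text
p0 [600.8  -8.8 190.6] [-10.87  -1.28  -1.74] [-0.223  2.51  -0.081] 30.0
```

Emit:
{"method": "servo_tool", "body": {
  "targets": "0.0049 0.0002 -0.0002 0; 0.0097 0.0004 -0.0007 0; 0.0146 0.0006 -0.0015 0; 0.0193 0.0008 -0.0027 0; 0.0216 0.0009 -0.0034 0"
}}

```text
time: 30.88
tool_pos: [622.8, -7.9, 187.7]
eef_rot: [-0.022, 1.0, 0.0, -0.001]
ft_force: [-11.5, -1.3, 3.6]
finger_gap: 0.437
gripper_force: 30.0
```

```bash
python3 log.py p18 160; python3 fit.py|sed -n '/---/,$p' | grep -v '^m'
```

```text
p18 [622.8  -7.9 187.7] [-11.53  -1.31   3.63] [-0.104  2.621 -0.077] 30.0
--- F only
[ 9.72349983e+00  9.26850417e-01  3.04252243e-01 -4.67012276e-03
  3.14897094e-02] sd [2.98398165 0.03580161 0.02365152 0.01114796 0.89233045] G 0.30428808279746344 alpha0 -0.8793930658365023 rms 0.04561832885147065
[ 9.73102376e+00  9.26815126e-01  3.04333115e-01 -4.65805834e-03
  6.48324147e-03] sd [2.97443648 0.03578473 0.02351174 0.01114158 0.40489348] G 0.3043687608647552 alpha0 -0.8768886194508076 rms 0.045620965663124645
p10 9.0 0.877 0.884
p20 19.3 0.824 0.831
p30 29.5 0.801 0.781
p40 39.8 0.77 0.736
p-30 -33.8 1.081 1.1
p-20 -23.7 1.044 1.053
p-10 -13.2 1.02 1.001
p0 -2.5 0.91 0.945
p-20 58.6 0.694 0.669
p0 79.0 0.605 0.629
p20 99.5 0.655 0.626
p40 119.7 0.629 0.66
p-20 139.2 0.665 0.725
p0 159.2 0.718 0.815
p18 177.6 0.803 0.909
```

Emit:
{"method": "servo_tool", "body": {
  "targets": "0 0 0 0; 0 0 0 0; 0 0 0 0; 0 0 0 0; 0 0 0 0"
}}

```text
time: 31.5
tool_pos: [623.0, -7.9, 187.7]
eef_rot: [-0.022, 1.0, 0.0, -0.001]
ft_force: [-7.6, -1.4, -0.8]
finger_gap: 0.435
gripper_force: 30.0
```

Emit:
{"method": "servo_tool", "body": {
  "targets": "0.0023 0.0001 -0.0008 0; 0.0046 0.0002 -0.0017 0; 0.0069 0.0003 -0.0026 0; 0.0091 0.0004 -0.0037 0; 0.0113 0.0005 -0.0048 0"
}}

```text
time: 32.12
tool_pos: [634.4, -7.4, 183.4]
eef_rot: [-0.022, 1.0, 0.0, -0.001]
ft_force: [-11.8, -0.0, 6.9]
finger_gap: 0.434
gripper_force: 30.0
```

```bash
python3 log.py p28 160
```

```text
p28 [634.4  -7.4 183.4] [-11.8   -0.04   6.91] [-0.079  2.493 -0.104] 30.0
```

Emit:
{"method": "servo_tool", "body": {
  "targets": "0.0021 0.0001 -0.0012 0; 0.0042 0.0002 -0.0024 0; 0.0062 0.0003 -0.0038 0; 0.0082 0.0004 -0.0052 0; 0.0102 0.0004 -0.0066 0"
}}

```text
time: 32.75
tool_pos: [645.1, -7.0, 177.2]
eef_rot: [-0.022, 1.0, 0.0, -0.0]
ft_force: [-10.5, 0.6, 9.4]
finger_gap: 0.435
gripper_force: 30.0
```

```bash
python3 log.py p38 160
```

```text
p38 [645.1  -7.  177.2] [-10.46   0.62   9.44] [ 0.074  2.383 -0.1  ] 30.0
```

Emit:
{"method": "servo_tool", "body": {
  "targets": "-0.002 -0.0001 0.0014 0; -0.004 -0.0002 0.0028 0; -0.006 -0.0002 0.0042 0; -0.0081 -0.0003 0.0054 0; -0.0102 -0.0004 0.0066 0"
}}

```text
time: 33.38
tool_pos: [636.2, -7.4, 183.1]
eef_rot: [-0.022, 1.0, 0.0, 0.002]
ft_force: [7.8, 0.9, -14.3]
finger_gap: 0.436
gripper_force: 30.0
```

```bash
python3 log.py m28 160
```

```text
m28 [636.2  -7.4 183.1] [  7.84   0.95 -14.26] [ 0.251 -1.935 -0.087] 30.0
```

Emit:
{"method": "servo_tool", "body": {
  "targets": "-0.0022 -0.0001 0.0011 0; -0.0044 -0.0002 0.0022 0; -0.0067 -0.0003 0.0031 0; -0.009 -0.0004 0.004 0; -0.0113 -0.0005 0.0048 0"
}}

```text
time: 34.0
tool_pos: [625.4, -7.8, 188.1]
eef_rot: [-0.022, 1.0, 0.0, 0.003]
ft_force: [10.9, 1.3, -13.8]
finger_gap: 0.43
gripper_force: 30.0
```

```bash
python3 log.py m18 160
```

```text
m18 [625.4  -7.8 188.1] [ 10.92   1.3  -13.79] [ 0.292 -2.374 -0.082] 30.0
```

Emit:
{"method": "servo_tool", "body": {
  "targets": "-0.0023 -0.0001 0.0007 0; -0.0047 -0.0002 0.0013 0; -0.007 -0.0003 0.0019 0; -0.0094 -0.0004 0.0023 0; -0.0119 -0.0005 0.0027 0"
}}

```text
time: 34.62
tool_pos: [614.3, -8.3, 191.4]
eef_rot: [-0.022, 1.0, 0.0, 0.004]
ft_force: [13.5, 1.6, -12.2]
finger_gap: 0.435
gripper_force: 30.0
```

```bash
python3 log.py m8 160
```

```text
m8 [614.3  -8.3 191.4] [ 13.48   1.59 -12.18] [ 0.443 -2.907 -0.076] 30.0
```

Emit:
{"method": "servo_tool", "body": {
  "targets": "-0.0024 -0.0001 0.0003 0; -0.0048 -0.0002 0.0005 0; -0.0073 -0.0003 0.0007 0; -0.0097 -0.0004 0.0007 0; -0.0121 -0.0005 0.0007 0"
}}

```text
time: 35.25
tool_pos: [603.2, -8.8, 192.9]
eef_rot: [-0.021, 1.0, 0.0, 0.005]
ft_force: [15.4, 2.3, -7.5]
finger_gap: 0.435
gripper_force: 30.0
```

```bash
python3 log.py m-2 160
```

```text
m-2 [603.2  -8.8 192.9] [15.35  2.31 -7.54] [ 0.592 -3.296 -0.054] 30.0
```

Emit:
{"method": "servo_tool", "body": {
  "targets": "-0.0025 -0.0001 -0.0002 0; -0.0049 -0.0002 -0.0004 0; -0.0073 -0.0003 -0.0007 0; -0.0098 -0.0004 -0.0011 0; -0.0122 -0.0005 -0.0015 0"
}}

```text
time: 35.88
tool_pos: [592.1, -9.3, 192.5]
eef_rot: [-0.021, 1.0, 0.0, 0.006]
ft_force: [16.6, 3.7, 0.6]
finger_gap: 0.438
gripper_force: 30.0
```

```bash
python3 log.py m-12 160
```

```text
m-12 [592.1  -9.3 192.5] [16.56  3.69  0.62] [ 0.693 -3.386 -0.051] 30.0
```

Emit:
{"method": "servo_tool", "body": {
  "targets": "0.0024 0.0001 0.0004 0; 0.0049 0.0002 0.0008 0; 0.0073 0.0003 0.0011 0; 0.0097 0.0004 0.0013 0; 0.0122 0.0005 0.0015 0"
}}

```text
time: 36.5
tool_pos: [599.6, -8.9, 192.4]
eef_rot: [-0.022, 1.0, 0.0, -0.0]
ft_force: [-11.7, -0.9, 11.9]
finger_gap: 0.432
gripper_force: 30.0
```

```bash
python3 log.py p-2 160
```

```text
p-2 [599.6  -8.9 192.4] [-11.74  -0.94  11.95] [ 0.053  2.389 -0.075] 30.0
```

Emit:
{"method": "servo_tool", "body": {
  "targets": "0.0024 0.0001 0 0; 0.0048 0.0002 0 0; 0.0073 0.0003 -0.0002 0; 0.0097 0.0004 -0.0004 0; 0.0121 0.0005 -0.0007 0"
}}

```text
time: 37.12
tool_pos: [611.4, -8.5, 191.2]
eef_rot: [-0.022, 1.0, 0.0, -0.001]
ft_force: [-10.7, 0.0, 8.2]
finger_gap: 0.441
gripper_force: 30.0
```

```bash
python3 log.py p8 160; sed -i "s/^L=\[s for/import sys\nL=[s for/; s/in'pm'\]/in'pm']; k0=int(sys.argv[1]) if len(sys.argv)>1 else 0; L=L[k0:]/" fit.py; python3 fit.py|sed -n '/---/,$p'; echo; python3 fit.py 20 |sed -n '/---/,$p'
```

```text
p8 [611.4  -8.5 191.2] [-10.75   0.     8.18] [ 0.061  2.363 -0.084] 30.0
--- F only
[ 8.90461531  0.94029742  0.31157721 -0.02495496  0.22186222] sd [2.83062445 0.03394449 0.02251158 0.00926736 0.82347225] G 0.3125749663639577 alpha0 -4.579180825114428 rms 0.04607997132774827
[ 8.92149278  0.94079681  0.31238244 -0.02497139  0.05364881] sd [2.83199933 0.03390508 0.02226637 0.0092746  0.40526516] G 0.3133789367298665 alpha0 -4.570421514358374 rms 0.046121995080030544
p10 9.0 0.886 0.916
p20 19.3 0.831 0.861
p30 29.5 0.807 0.809
p40 39.8 0.776 0.76
m30 30.9 -1.085 -1.08
m20 21.0 -1.097 -1.03
m10 11.4 -1.026 -0.978
m0 1.9 -0.933 -0.926
m-10 -7.3 -0.922 -0.876
m-20 -16.7 -0.944 -0.827
m-30 -26.6 -0.824 -0.778
m-40 -37.2 -0.771 -0.732
p-30 -33.8 1.092 1.136
p-20 -23.7 1.056 1.089
p-10 -13.2 1.033 1.036
p0 -2.5 0.921 0.979
p-20 58.6 0.701 0.687
p0 79.0 0.613 0.639
p20 99.5 0.663 0.629
p40 119.7 0.634 0.657
p-20 139.2 0.671 0.718
p0 159.2 0.727 0.807
p18 177.6 0.812 0.903
p28 187.6 0.927 0.958
p38 197.7 0.967 1.012
m28 189.1 -0.955 -0.916
m18 179.5 -1.028 -0.969
m8 170.2 -1.062 -1.019
m-2 161.2 -1.069 -1.065
m-12 152.3 -1.141 -1.108
p-2 158.3 0.777 0.802
p8 167.8 0.801 0.851

--- F only
[10.78848014  0.90497655  0.29685969 -0.07030583  0.77402119] sd [1.63567016 0.02080021 0.02184552 0.00666682 0.57698983] G 0.3050714475336237 alpha0 -13.323975511396364 rms 0.019208066350742386
[10.57377806  0.9122594   0.30091989 -0.07166093  0.07874223] sd [1.71829063 0.02111881 0.02282441 0.00695064 0.19436735] G 0.3093348810779939 alpha0 -13.394900984956301 rms 0.02092564872618706
p-20 139.2 0.659 0.661
p0 159.2 0.709 0.739
p18 177.6 0.793 0.828
p28 187.6 0.907 0.881
p38 197.7 0.949 0.935
m28 189.1 -0.942 -0.935
m18 179.5 -1.009 -0.987
m8 170.2 -1.04 -1.034
m-2 161.2 -1.044 -1.077
m-12 152.3 -1.114 -1.116
p-2 158.3 0.758 0.734
p8 167.8 0.783 0.779
```

Emit:
{"method": "servo_tool", "body": {
  "targets": "0.0049 0.0002 -0.0008 0; 0.0096 0.0004 -0.002 0; 0.0142 0.0006 -0.0035 0; 0.0188 0.0008 -0.0053 0; 0.0232 0.0009 -0.0075 0"
}}

```text
time: 37.75
tool_pos: [634.7, -7.4, 183.7]
eef_rot: [-0.022, 1.0, 0.0, -0.001]
ft_force: [-11.4, 1.1, 9.3]
finger_gap: 0.436
gripper_force: 30.0
```

Emit:
{"method": "servo_tool", "body": {
  "targets": "0.0011 0 -0.0006 0; 0.0021 0.0001 -0.0012 0; 0.0021 0.0001 -0.0012 0; 0.0021 0.0001 -0.0012 0; 0.0021 0.0001 -0.0012 0"
}}

```text
time: 38.38
tool_pos: [636.9, -7.4, 182.5]
eef_rot: [-0.022, 1.0, 0.0, -0.0]
ft_force: [-7.5, 1.5, 6.6]
finger_gap: 0.436
gripper_force: 30.0
```

Emit:
{"method": "servo_tool", "body": {
  "targets": "0 0 0 0; 0 0 0 0; 0 0 0 0; 0 0 0 0; 0 0 0 0"
}}

```text
time: 39.0
tool_pos: [636.9, -7.4, 182.5]
eef_rot: [-0.022, 1.0, 0.0, -0.0]
ft_force: [-9.1, 1.1, 7.5]
finger_gap: 0.439
gripper_force: 30.0
```

Run:
```python
from h import *
W=np.load('side1.npy'); print('rivet before',W[219:224,309:314].reshape(-1,3)[12])
im,d=grab('side','side3.png'); im,d=grab('top','top3.png'); 
c=np.hstack([cv2.resize(cv2.imread('pics/side3.png')[150:330,200:380],(500,500))[:, :],cv2.resize(cv2.imread('pics/top3.png')[140:320,240:348],(300,500))]); cv2.imwrite('pics/c3.png',c)
```

```text
rivet before [598.63321901  10.92933727 158.62699875]
```

View pics/c3.png

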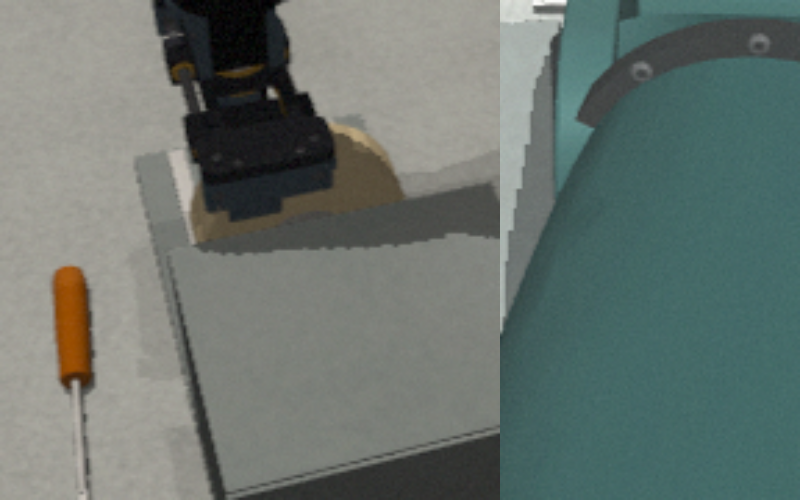

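The side view shows the fingers astride the rim near the top. The rivet is out of sight below the hood edge and the screwdriver hasn't moved. The force readings put the heavy side within about 10° of straight down, so I'm handing in.

```bash
python3 -c "
from plant import robot
print(robot.hand_in())"
```

```text
the job is handed in; nothing more can be done
None
```

I handed the job in at about 39 s with the carriage out at its stop and the rim held still. By force feel the heavy side is within about 10° of straight down; the rivet was hidden, so no picture confirms it, and no verdict came back.

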